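# Load the hand-warmer cabinet with the lifter

### The job

Swing the ajar door of the clear warming cabinet wide open. With the lifter, slide its blade under each hand-warmer stone on the wooden board, lift it and set it upright on the cabinet floor, side by side and fully inside; the stones are hot, so the gripper must never touch them. When all are in, lay the lifter back flat on the middle of the round cork trivet and push the door fully shut until its catch holds it, leaving the other things on the table where they are.

Things in the scene. Friction and masses are not known exactly. Their poses are not given: they have to be found in the camera images.
- lifter: Lifter: steel spatula with an upright dark wooden handle post, 0.2 kg, lying flat on the trivet at the start. Origin: on the flat underside, under the post's axis; x points from post to blade tip, z up. Square post 20 x 20 mm, top at 112 mm, free to grip from 45 mm up. Foot under it 40 x 40 x 8 mm. Neck from the post to x = 127 mm, 16 mm wide, 18 mm high.
- lifter_mid (a point): Point on the lifter's underside halfway along it, 83 mm from the post axis towards the blade.
- trivet: Round cork trivet, 190 mm across, 8 mm thick, fixed on the table. Origin: centre of its underside.
- board: Dark-toned wooden board, 160 mm (its x, away from the robot) by 330 mm (its y), 15 mm thick, fixed. Origin: centre of its underside. The stones stand on it.
- stone1: Grey flat hand-warmer stone, 0.12 kg, may be absent. Origin: centre of its underside. Slab 56 x 56 x 10 mm, from 12 to 22 mm above the origin, on two steel runners 8 wide, 12 high, 56 long along its x at y = +-20 to +-28 mm: below the slab a channel 40 wide, 12 high, open at both x ends. Its -x end roughly faces the robot. On the blade the runners hang 9 mm below the lifter's underside.
- stone2: Same as stone1.
- stone3: Same as stone1.
- cabinet: Clear-walled warming cabinet, fixed. Origin: centre of its underside; x from the front to the back, z up. Outside 140 (x) x 236 (y) x 160 mm high. Its floor, 20 mm above the origin, has no sill. Inside: x -70 to 64, y -110 to 110, z 20 to 154 mm. The front (-x, towards the robot) is fully open; a door closes it.
- door (a joint): Angle of the cabinet door, rad: 0 fully shut, grows as it opens towards the robot, stop at 2.1; light hinge, stays where left. Over the last 0.08 rad a sprung roller catch resists, then (below about 0.03) pulls the door home and holds it; pushing with about 6 N near the handle overcomes it.
- door_hinge (a point): On the door's vertical hinge axis (cabinet's left front edge, +y), halfway up the door, in the plane of its outer face. Turns with the door: the panel reaches 236 mm along this frame's -y, is 12 mm thick towards +x; its outer face looks to -x. Panel 22 to 160 mm above the table.
- door_handle (a point): Middle of the grip of the steel bar handle on the outer face, 35 mm off the face, 206 mm from the hinge; an upright bar about 83 mm long.
- bowl: Bystander: clear glass bowl, 140 mm across, 60 mm high. Origin: centre of its underside.
- flashlight: Bystander: black flashlight lying down, 135 mm long, 36 mm thick. Origin: underneath, 60 mm from its tail; x towards the lamp.
- whistle: Bystander: steel whistle, about 45 mm long, 22 mm high. Origin: underneath.
- key: Bystander: brass key lying flat, 54 mm long, 4 mm thick. Origin: underneath the round bow.
- clipstand: Bystander: chrome spring clip stand, foot 60 x 60 mm, 145 mm high, fixed.
- limebox: Bystander: lime green hinged plastic box, 100 x 140 x 60 mm, fixed, shut.
- lifter_heel (a point): The neck's blunt end, 127 mm from the post axis, at the height of the underside: a stone's edge stops against it. The blade runs from here 60 mm on to the tip (x = 187 mm), 28 mm wide, 3 mm thick, underside level with the origin; a lip on its last 3 mm rises 2 mm more.

How it is judged:
By the outcome, as a careful person would: the job done as asked, in the order asked, and still so for the second after the job is handed in, with the robot touching nothing.
Of stone1, stone2, stone3 only 2 to 3 are there at a start; the rules pass over those that are not, and their reading is None.
At some moment in a run one of stone1, stone2, stone3 may be knocked a few centimetres aside while the robot is not near it.
It also fails if it takes over 210 s, if anything falls off the work surface, if the arm or the gripper's body presses on something with over 40 N, if the wrist force passes 120 N, or if a joint passes its speed limit or range.

### The arm

A 6-joint arm with a two-finger parallel gripper is mounted at the origin on the work surface. World frame = base frame: x ahead of the robot, y to its left, z up, the work surface at z = 0. Lengths are in m, angles in rad, forces in N, time in s.
With the tool pointing down it reaches from about 0.325 to 1 m from the base axis. Payload 5.1 kg.
Tool frame: the origin (TCP) lies on the mounting face of the last link; the fingertips stand 173 mm ahead of it and the grasp point (between the pads) lies 155 mm ahead of it (ctrl.grip_point_offset is the distance from the TCP to the grasp point, in m); z points along the fingers, y is the line along which they close (so a half turn about z gives the same grasp; the last joint's range is limited). The gripper opens to 85 mm and grips with 20 to 120 N. Pads are 22 mm wide; open, the fingers measure 114 mm over their backs; the gripper's body (76 mm by 85 mm) begins 54 mm behind the grasp point. The pads swing forward as they close: fully open they stand 13 mm farther back than shut.
Start: joints at [-1.311, 0.124, 1.65, -0, 1.367, -0.083], TCP at [0.218, -0.612, 0.405] pointing down, gripper open.
Joint ranges: [-2.61, 2.61], [-1.02, 2.33], [0.03, 2.71], [-1.35, 4.49], [0.32, 2.68], [-2.91, 2.91]. Speed limits (rad/s): [2.57, 2.57, 3.14, 3.14, 3.14, 3.14].

### API

Orientations are given as [roll, pitch, yaw] about the fixed x, y, z axes, in that order (R = Rz(yaw) Ry(pitch) Rx(roll)).
In Python, from workcell import ctrl, cams, observe gives the robot as it stands (ctrl), with the cameras (cams) and the readings as plain functions.
- The arm moves only by the shell command python3 drive.py 'ROWS' [FORCE]. ROWS is rows parted by semicolons, their numbers by spaces, 1 to 8 of them, each of 5 numbers: dx, dy, dz in m, then a turn about the tool's z in rad, then the opening from 0.0 (shut) to 1.0 (fully open); each row shifts and turns the commanded pose from where the row before left it, along the tool's axes as they then stand; what a row does not reach is not made up. A row lasts 1/8 s, in which the tool goes at most 0.0625 m and 0.188 rad, less where a joint would pass 70% of its speed; a pose out of reach is approached as far as the arm can. The fingers move at their own pace and stop on an object; FORCE is the grip in N (left out, the last holds). Time passes only in rows, so rows that do not move let the fingers close. It prints the time, the measured TCP pose, the force, the opening and the grip force at its end.
- observe(): the state, without advancing time (a new reading comes with each control period).
- cams.grab_frame(name): name is "side" or "top" or "wrist"; returns a dict with "frame" (480x640x3 uint8, red, green, blue), "fovy" (degrees; the focal length in pixels is half the picture's height over the tangent of half this angle, whatever the lens; pixels are square), "cx", "cy" (the principal point, pixels), "dist_coeffs" ([k1, k2, p1, p2, k3] as OpenCV has them; the pictures are not rectified), "R" (3x3) and "t" (3): a world point X has camera coordinates R X + t. Camera axes: x right, y down, z forward; pixel columns grow to the right and rows downward; lengths in m; the calibration is good to about 2 mm. A picture is of the moment at which its call begins. There is no depth.
- ctrl.finish_job(): hands the job in; it is judged then, once.
The state is a dict: "time": time; "joint_pos": joint angles; "qd": joint speeds; "tau": joint torques, N m; "position": TCP position; "tcp_rot": TCP orientation; "ft_force": force on the tool from outside, world axes, zero at the start; "wrist_torque": the same for the moment, N m; "grip_width": opening from 0.0 (shut) to 1.0 (fully open); "grasp_force": force on a finger pad.
Only numpy, scipy, OpenCV 4.12 (cv2) and the standard library are available. Lean on these libraries where they do the work, as an engineer would, in place of code of your own. Each camera call takes 0.05 s, during which the arm holds its last target. There are 200 camera calls.

## Working session

There is one attempt and no reset: what is moved stays moved. The work goes in short steps, Python scripts to look and compute and a shell command to move; the robot and the scene stay as the last step left them, time stands still between calls to the robot, and variables do not carry over. Pictures are saved under pics/ and viewed, at most 14 in all, crops included, and the job is handed in when it is done.

```bash
ls; mkdir -p pics
python3 - <<'E'
from workcell import ctrl, cams, observe
import cv2
for n in("side","top","wrist"):
    f=cams.grab_frame(n); cv2.imwrite(f"pics/{n}0.png",f["frame"][:,:,::-1])
    print(n,f["fovy"],f["cx"],f["cy"],f["dist_coeffs"],f["R"],f["t"])
print(observe())
E
```

```text
drive.py
pics
workcell.py
side 48.493554529602854 315.03624881898486 238.16633868966164 [-0.10513631  0.          0.          0.          0.        ] [[-0.9208918  -0.38970946  0.00921023]
 [-0.27502256  0.63277709 -0.72384788]
 [ 0.27626234 -0.6691186  -0.68989812]] [0.5263461  0.26166039 1.3997658 ]
top 51.71319969658411 316.6884997297096 232.7553182748448 [-0.05698792  0.          0.          0.          0.        ] [[ 0.01658401 -0.99985569 -0.0036849 ]
 [-0.99851459 -0.01637024 -0.05196749]
 [ 0.05189967  0.00454125 -0.99864198]] [-0.05619153  0.568057    1.30582585]
wrist 58.57508660346951 319.07423287786384 236.54096781325842 [-0.00918837  0.          0.          0.          0.        ] [[ 0.33695706 -0.94151718 -0.00231317]
 [-0.8961684  -0.32147869  0.30583271]
 [-0.28869038 -0.1009795  -0.95208246]] [-0.64880597 -0.03939904  0.38068635]
{'time': 0.15, 'joint_pos': array([-1.31057913e+00,  1.24380524e-01,  1.65133733e+00, -1.87336886e-06,
        1.36751509e+00, -8.25832696e-02]), 'qd': array([ 0.00158642, -0.00130685, -0.00407363, -0.00026915, -0.0001274 ,
        0.00144351]), 'tau': array([ 3.24455750e-04, -4.24228799e+01, -3.66012418e+01, -1.00278005e-04,
        4.67397229e-03, -3.67861006e-06]), 'position': array([ 0.21841698, -0.6120086 ,  0.40373243]), 'tcp_rot': array([-3.13995780e+00, -1.33478579e-04,  3.42800737e-01]), 'ft_force': array([0.10148564, 0.3230397 , 0.03462154]), 'wrist_torque': array([ 0.00738797,  0.06183171, -0.03811229]), 'grasp_force': 0.0, 'grip_width': 0.9948760676860281}
```

View pics/top0.png

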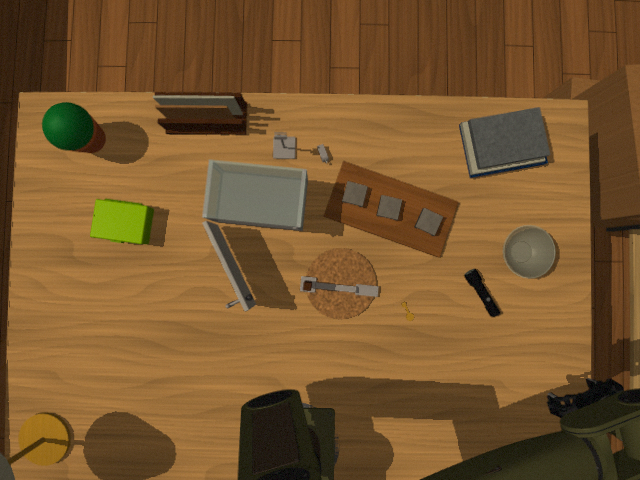

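View pics/side0.png

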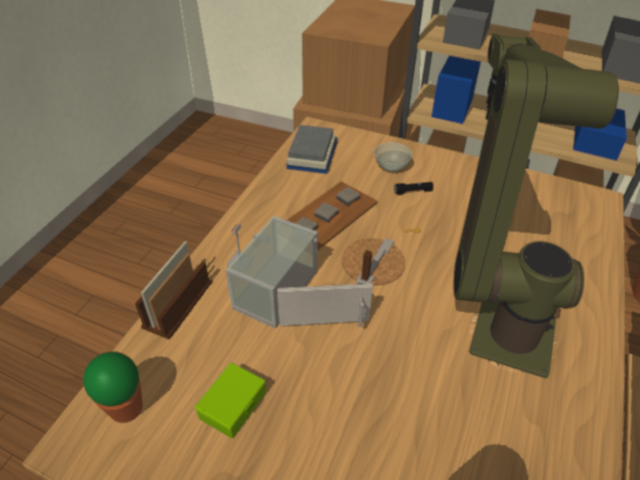

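The top view shows the door about 60° ajar from the hinge at (207,222) to its end at (250,305). The lifter post is at (308,285) with its tip at (380,292). There are three stones, at (355,195), (390,208) and (430,221). The side view agrees.

```bash
cat > h.py <<'E'
import numpy as np, cv2
from workcell import ctrl, cams, observe
from scipy.spatial.transform import Rotation as Ro
def cam(n): 
    f=cams.grab_frame(n); F=240/np.tan(np.radians(f["fovy"])/2)
    f["K"]=np.array([[F,0,f["cx"]],[0,F,f["cy"]],[0,0,1.]]); f["d"]=np.array(f["dist_coeffs"],float)
    f["R"]=np.array(f["R"]);f["t"]=np.array(f["t"]); return f
def proj(f,X): return cv2.projectPoints(np.atleast_2d(np.array(X,float)),cv2.Rodrigues(f["R"])[0],f["t"],f["K"],f["d"])[0][:,0]
def plane(f,px,z):
    p=cv2.undistortPoints(np.array(px,float).reshape(-1,1,2),f["K"],f["d"])[:,0]
    r=np.c_[p,np.ones(len(p))]@f["R"]; c=-f["R"].T@f["t"]
    return (c+r*((z-c[2])/r[:,2])[:,None])[:,:2]
def save(f,name,box=None,s=1):
    im=f["frame"][:,:,::-1]
    if box: x0,y0,x1,y1=box; im=im[y0:y1,x0:x1]
    cv2.imwrite("pics/"+name,cv2.resize(im,None,fx=s,fy=s,interpolation=cv2.INTER_CUBIC))
def go(x,y,z,yaw=None):
    """tool-axis deltas to bring the grasp axis to (x,y), TCP height z; turn first then move"""
    o=observe(); R=Ro.from_euler('xyz',o["tcp_rot"]); 
    yaw=o["tcp_rot"][2] if yaw is None else yaw
    R2=Ro.from_euler('xyz',[np.pi,0,yaw])
    D=np.array([x,y,z])-o["position"]
    print("t%.1f"%o["time"],"pos",o["position"].round(4),"rpy",o["tcp_rot"].round(3),"| turn(tool) %.3f"%-(yaw-o["tcp_rot"][2]),
      "then d",R2.inv().apply(D).round(4)," no-turn d",R.inv().apply(D).round(4))
E
python3 - <<'E'
from h import *
print(ctrl.grip_point_offset)
f=cam("top"); save(f,"topc.png",(195,145,465,325),2.9)
hsv=cv2.cvtColor(f["frame"],cv2.COLOR_RGB2HSV)
for p in((355,195),(390,208),(430,221),(375,205)): print(hsv[p[1],p[0]])
m=((hsv[...,1]<70)&(hsv[...,2]>60)).astype(np.uint8)
m[:, :330]=0;m[:160]=0;m[245:]=0;m[:,465:]=0
n,l,st,c=cv2.connectedComponentsWithStats(m)
for i in range(1,n):
    if st[i,4]<150: continue
    pts=np.argwhere(l==i)[:,::-1]
    w=plane(f,pts,.037); r=cv2.minAreaRect((w*1000).astype(np.float32)); print(st[i],r)
E
```

```text
0.1547
[19 67 95]
[17 68 98]
[19 65 98]
[ 14 194 104]
[342 182  25  25 340] ((671.9181518554688, -144.40223693847656), (52.88033676147461, 53.73313903808594), 75.59246063232422)
[378 196  24  24 355] ((637.7981567382812, -236.27639770507812), (54.26991271972656, 52.24710464477539), 78.39537048339844)
[416 209  26  26 375] ((602.3751831054688, -340.1734924316406), (55.9454460144043, 54.4527473449707), 65.87808227539062)
```

View pics/topc.png

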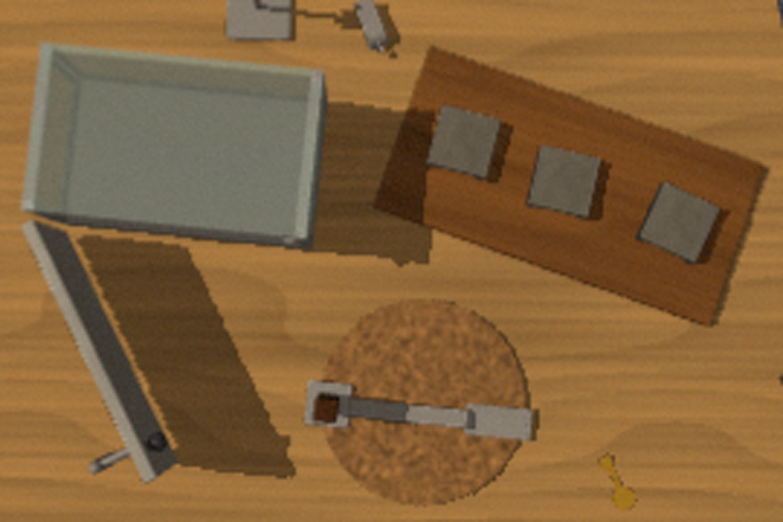

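The crop shows the cabinet's top corners at (24,210), (310,246), (325,70) and (43,44). The post top is at (327,407) and the blade tip at about (535,424). The trivet is centred near (425,402), and the door's top outer end is at (150,480).

Run:
```python
from h import *
f=cam("top")
def P(pts,z): return plane(f,np.array(pts,float)/2.9+[195,145]-0.33,z)
c=P([(24,210),(310,246),(325,70),(43,44)],.16)
print("cab",c.round(4),c.mean(0).round(4),"yaw",np.degrees([np.arctan2(*(c[3]-c[0])[::-1]),np.arctan2(*(c[2]-c[1])[::-1]),np.arctan2(*(c[0]-c[1])[::-1])-np.pi/2,np.arctan2(*(c[3]-c[2])[::-1])-np.pi/2]))
print("lens",[np.linalg.norm(c[i]-c[i-1]).round(4) for i in range(4)])
post=P([(327,407)],.12)[0]; foot=P([(329,404)],.016)[0]; tip=P([(533,424)],.013)[0]; tr=P([(425,402)],.008)[0]
print("post",post,"foot",foot,"tip",tip,"len",np.linalg.norm(tip-post),"heading",np.arctan2(*(tip-post)[::-1]),"triv",tr, "mid", post+(tip-post)/187*83)
d=P([(24,224),(147,481),(177,462),(45,222)],.16); print("door",d)
```

```text
cab [[ 0.5943  0.2245]
 [ 0.5685 -0.0115]
 [ 0.7141 -0.0212]
 [ 0.7325  0.2129]] [0.6524 0.1012] yaw [-4.78913285 -3.81005031 -6.24838058 -4.50724426]
lens [np.float64(0.1387), np.float64(0.2374), np.float64(0.1459), np.float64(0.2348)]
post [ 0.43529528 -0.0268072 ] foot [ 0.43248294 -0.02635916] tip [ 0.41707354 -0.21348129] len 0.18756131231967463 heading -1.6681006333197945 triv [ 0.43536901 -0.11445464] mid [ 0.42720755 -0.10966254]
door [[0.58279743 0.22415241]
 [0.37475973 0.11783921]
 [0.3906353  0.09368643]
 [0.58471879 0.20682363]]
```

```bash
python3 drive.py '.0357 -.0458 0 0 0;.0357 -.0458 0 0 0;.0357 -.0458 0 0 0;.0357 -.0458 0 0 0;.0357 -.0458 0 0 0;.0357 -.0458 0 0 0;.0357 -.0458 0 0 0' 60
python3 drive.py '.0357 -.0458 0 0 0;.0357 -.0458 0 0 0;.0357 -.0458 0 0 0;.0357 -.0458 0 0 0;.0357 -.0458 0 0 0;.0357 -.0458 0 0 0;0 0 0 0 0;0 0 0 0 0'
python3 -c "
from h import *
f=cam('wrist');save(f,'w1.png')
go(.4546,.105,.278)
for p in((.4231,.1566),(.4106,.1997),(.4094,.2416),(.4173,.2797)): go(*p,.278)"
```

```text
time: 1.12
position: [0.3461, -0.2244, 0.4049]
tcp_rot: [3.141, -0.001, 0.342]
ft_force: [0.7, 0.8, 0.5]
grip_width: 0.001
grasp_force: 0.0
time: 2.12
position: [0.4553, 0.1047, 0.4045]
tcp_rot: [3.141, 0.001, 0.344]
ft_force: [-0.4, -0.3, -0.1]
grip_width: -0.004
grasp_force: 0.0
t2.2 pos [0.4552 0.1041 0.4046] rpy [3.141 0.    0.342] | turn(tool) -0.000 then d [-0.0003 -0.0011  0.1266]  no-turn d [-0.0002 -0.0011  0.1266]
t2.2 pos [0.4552 0.1041 0.4046] rpy [3.141 0.    0.342] | turn(tool) -0.000 then d [-0.0126 -0.0603  0.1266]  no-turn d [-0.0126 -0.0603  0.1266]
t2.2 pos [0.4552 0.1041 0.4046] rpy [3.141 0.    0.342] | turn(tool) -0.000 then d [-0.01   -0.1051  0.1266]  no-turn d [-0.0099 -0.1051  0.1265]
t2.2 pos [0.4552 0.1041 0.4046] rpy [3.141 0.    0.342] | turn(tool) -0.000 then d [ 0.003  -0.145   0.1266]  no-turn d [ 0.003  -0.145   0.1265]
t2.2 pos [0.4552 0.1041 0.4046] rpy [3.141 0.    0.342] | turn(tool) -0.000 then d [ 0.0232 -0.1782  0.1266]  no-turn d [ 0.0233 -0.1782  0.1265]
```

```bash
python3 drive.py '0 0 .04 0 0;0 0 .043 0 0;0 0 .043 0 0;-.0063 -.03 0 0 0;-.0063 -.03 0 0 0;.0015 -.0225 0 0 0;.0015 -.0225 0 0 0'
python3 drive.py '.0065 -.02 0 0 0;.0065 -.02 0 0 0;.01 -.0165 0 0 0;.01 -.0165 0 0 0;0 0 0 0 0;-.029 .028 0 0 0;-.02 .02 -.05 0 0;0 0 -.06 0 0'
python3 -c "
from h import *
f=cam('top');save(f,'topc2.png',(175,145,475,345),2.6)"
```

```text
time: 3.05
position: [0.4111, 0.1993, 0.279]
tcp_rot: [3.141, -0.001, 0.34]
ft_force: [0.6, -0.7, 0.8]
grip_width: 0.0
grasp_force: 0.0
time: 4.05
position: [0.3864, 0.2166, 0.3877]
tcp_rot: [3.141, 0.005, 0.341]
ft_force: [0.9, 0.3, -0.2]
grip_width: 0.001
grasp_force: 0.0
```

View pics/topc2.png

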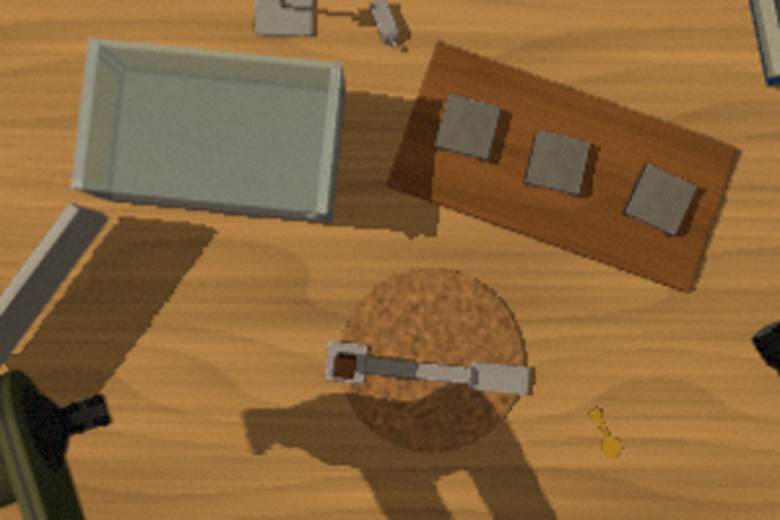

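The door is now wide open, with its panel running off the left edge from (75,207). The post top is at (344,366) and the stones haven't moved.

```bash
python3 -c "
from h import *
go(.434,-.0267,.38,-.097)"
```

```text
t4.1 pos [0.3885 0.2179 0.3989] rpy [-3.141 -0.013  0.341] | turn(tool) 0.438 then d [0.0689 0.239  0.0189]  no-turn d [-0.0393  0.2457  0.0183]
```

```bash
python3 drive.py '0 0 0 .146 1;0 0 0 .146 1;0 0 0 .146 1;.0138 .0478 .004 0 1;.0138 .0478 .004 0 1;.0138 .0478 .004 0 1;.0138 .0478 .004 0 1;.0138 .0478 .004 0 1'
python3 drive.py '0 0 0 0 1;0 0 0 0 1'
python3 -c "
from h import *
f=cam('wrist');save(f,'w2.png')
go(.434,-.0267,.248,-.097)
for p in [(.4353,-.0268,.12),(.4171,-.2135,.013),(.4335,-.0267,.016)]: print(proj(f,p))"
```

```text
time: 5.1
position: [0.4334, -0.028, 0.3685]
tcp_rot: [3.141, -0.001, -0.096]
ft_force: [-0.0, 0.7, -0.0]
grip_width: 1.002
grasp_force: 0.0
time: 5.35
position: [0.4334, -0.0262, 0.3685]
tcp_rot: [-3.141, 0.001, -0.096]
ft_force: [0.0, 0.0, -0.1]
grip_width: 0.998
grasp_force: 0.0
t5.4 pos [ 0.4334 -0.0257  0.3686] rpy [-3.141  0.    -0.095] | turn(tool) 0.002 then d [0.0007 0.0009 0.1206]  no-turn d [0.0007 0.001  0.1206]
[[321.03573193 249.29384573]]
[[560.77471623 203.79252245]]
[[320.56790507 206.4148785 ]]
```

View pics/w2.png

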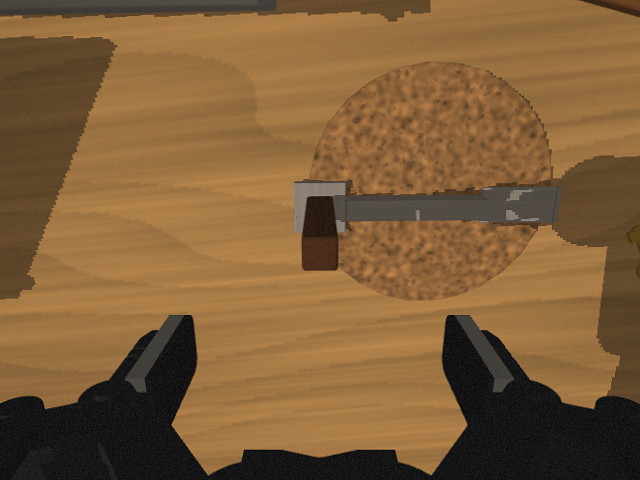

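The wrist view shows the post top at (320,252), within 3 px of the prediction, and the blade tip at (559,205). The trivet spans 311–551 by 62–300. The estimate holds, so I'll grip.

```bash
python3 -c "
from h import *
f=cam('wrist')
print(plane(f,[(431,181)],.008),plane(f,[(559,205),(320,207)],.011),plane(f,[(320,252)],.12))"
python3 drive.py '0 0 .04 0 1;0 .001 .04 0 1;0 0 .04 0 1;0 0 0 0 1;0 0 0 0 0;0 0 0 0 0;0 0 0 0 0;0 0 0 0 0' 100
python3 drive.py '0 0 0 0 0;0 0 0 0 0;0 0 -.02 0 0;0 0 -.02 0 0;0 0 -.02 0 0;0 0 0 0 0'
python3 -c "
from h import *
f=cam('wrist');save(f,'w3.png')
o=observe();print(o)"
```

```text
[[ 0.44378975 -0.11347523]] [[ 0.41596242 -0.21287   ]
 [ 0.43191033 -0.0256006 ]] [[ 0.43382882 -0.02557157]]
time: 6.45
position: [0.4341, -0.0272, 0.2502]
tcp_rot: [-3.142, -0.003, -0.095]
ft_force: [-0.1, -0.8, -2.3]
grip_width: 0.224
grasp_force: 97.5
time: 7.2
position: [0.4338, -0.0272, 0.3097]
tcp_rot: [3.141, -0.002, -0.095]
ft_force: [0.5, 0.6, -2.5]
grip_width: 0.223
grasp_force: 97.9
{'time': 7.25, 'joint_pos': array([-1.86213843e-01, -2.97676388e-01,  2.20981293e+00,  1.20162116e-05,
        1.22933808e+00,  1.47994787e+00]), 'qd': array([ 0.00130569,  0.01800604,  0.02480317,  0.00053546,  0.00102307,
       -0.00090976]), 'tau': array([ 1.22993875e-03, -2.27578586e+01, -3.69251668e+01, -6.52876496e-02,
       -2.13356892e-02, -1.30735982e-03]), 'position': array([ 0.43333337, -0.02709438,  0.3084145 ]), 'tcp_rot': array([-3.14159209e+00, -1.18573579e-04, -9.53694134e-02]), 'ft_force': array([ 1.03784785, -0.06146516, -2.25343505]), 'wrist_torque': array([ 0.0561727 , -0.02642851, -0.04764771]), 'grasp_force': 97.87566304206848, 'grip_width': 0.22029540929171795}
```

View pics/w3.png

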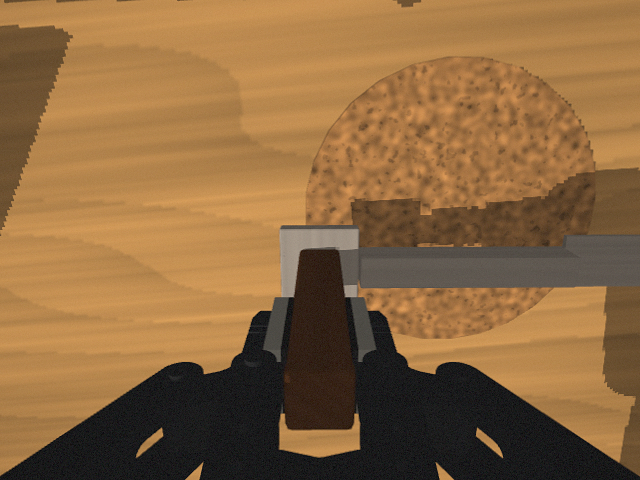

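The lifter is in the grip, and the neck at (360–565, 267) runs level across the picture. Next I'll measure the stones again and fit the trivet centre.

```bash
cat >> h.py <<'E'
def stones(f,z=.037,amin=250,s=70,v=60,dbg=False):
    hsv=cv2.cvtColor(f["frame"],cv2.COLOR_RGB2HSV)
    m=((hsv[...,1]<s+12)&(hsv[...,2]>v-25)).astype(np.uint8)
    n,l,st,c=cv2.connectedComponentsWithStats(m); out=[]
    for i in range(1,n):
        if st[i,4]<amin: continue
        w=plane(f,np.argwhere(l==i)[:,::-1],z)*1000
        (a,b),(p,q),g=cv2.minAreaRect(w.astype(np.float32))
        if 44<p<66 and 44<q<66 and a>480 and b<-60: 
            g=(g+45)%90-45; out.append((round(a/1000,4),round(b/1000,4),round(g,1),round(p),round(q)))
    return out
CAB=np.array([.652,.101]); CY=-.085
def post_for(c,h,d):  # post axis so the blade's stone centre (155 mm) is d short of c
    return np.array(c)-(.155+d)*np.array([np.cos(h),np.sin(h)])
E
python3 - <<'E'
from h import *
from scipy.optimize import least_squares
f=cam("top"); print(stones(f)); w=cam("wrist"); print(stones(w))
a=np.linspace(0,6.283,360)
def r(p):
    q=proj(w,np.c_[p[0]+.095*np.cos(a),p[1]+.095*np.sin(a),0*a+.008]); return [q[:,0].min()-306,q[:,0].max()-595,q[:,1].min()-57,q[:,1].max()-338]
s=least_squares(r,[.435,-.114]);print(s.x,s.fun)
h=np.radians(-14.4); p=post_for((.6719,-.1444),h,.07); go(*p,.322,h+np.pi/2)
E
```

```text
[(0.6723, -0.1447, -14.7, 54, 55), (0.6377, -0.2361, -12.3, 56, 54), (0.6026, -0.34, -24.3, 57, 55)]
[]
[ 0.43336212 -0.11150887] [-2.77714265  2.76347634 -1.69204226  3.31426839]
t7.3 pos [ 0.4329 -0.027   0.3072] rpy [-3.141e+00  2.000e-03 -9.500e-02] | turn(tool) -1.415 then d [-0.0543  0.0356 -0.0148]  no-turn d [ 0.0267  0.0592 -0.0148]
```

```bash
python3 drive.py '.0134 .0296 -.0074 0 0;.0134 .0296 -.0074 0 0;0 0 0 -.177 0;0 0 0 -.177 0;0 0 0 -.177 0;0 0 0 -.177 0;0 0 0 -.177 0;0 0 0 -.177 0'
python3 drive.py '0 0 0 -.177 0;0 0 0 -.177 0;0 0 0 0 0;0 0 0 0 0'
python3 - <<'E'
from h import *
w=cam("wrist"); save(w,"w4.png"); f=cam("top"); print(stones(w),stones(f))
h=np.radians(-14.5); p=post_for((.6722,-.1446),h,.07); go(*p,.2605,h+np.pi/2)
E
```

```text
time: 8.35
position: [0.4541, -0.0884, 0.3217]
tcp_rot: [-3.139, 0.001, 0.973]
ft_force: [0.3, 0.3, -1.6]
grip_width: 0.219
grasp_force: 98.3
time: 8.85
position: [0.4543, -0.0885, 0.3227]
tcp_rot: [-3.14, -0.0, 1.318]
ft_force: [0.2, 0.4, -1.6]
grip_width: 0.222
grasp_force: 98.3
[] [(0.6725, -0.1446, -13.9, 55, 55), (0.6379, -0.236, -12.3, 56, 54), (0.6023, -0.34, -23.1, 58, 55)]
t8.9 pos [ 0.4544 -0.0885  0.3231] rpy [-3.141 -0.     1.319] | turn(tool) 0.002 then d [ 0.0002 -0.0001  0.0626]  no-turn d [ 0.0002 -0.0001  0.0626]
```

View pics/w4.png

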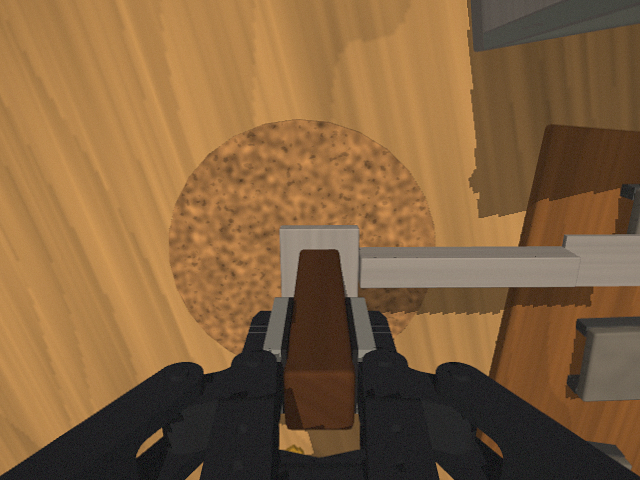

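The blade points between stone 1, whose near edge is at (630,190), and its neighbour at (610,360), as planned. Next I lower it and insert.

```bash
python3 drive.py '0 0 .02 0 0;0 0 .02 0 0;0 0 .015 0 0;0 0 .0076 0 0;0 0 0 0 0;0 0 0 0 0'
python3 drive.py '0 .015 0 0 0;0 .015 0 0 0;0 .015 0 0 0;0 .01 0 0 0;0 0 0 0 0'
python3 - <<'E'
from h import *
h=np.radians(-14.5); p=post_for((.6722,-.1446),h,.0); go(*p,.2605,h+np.pi/2); o=observe(); print(o["ft_force"],o["wrist_torque"])
f=cam("side"); a=proj(f,(.6722,-.1446,.03))[0].astype(int); print(a); save(f,"s1.png",(a[0]-50,a[1]-35,a[0]+80,a[1]+55),6)
E
```

```text
time: 9.7
position: [0.4549, -0.0887, 0.2617]
tcp_rot: [3.14, 0.0, 1.321]
ft_force: [0.1, 0.2, -1.1]
grip_width: 0.22
grasp_force: 98.6
time: 10.32
position: [0.5086, -0.1024, 0.2609]
tcp_rot: [-3.141, -0.0, 1.321]
ft_force: [0.5, -1.1, -2.2]
grip_width: 0.222
grasp_force: 98.5
t10.3 pos [ 0.5086 -0.1024  0.2609] rpy [-3.141 -0.     1.321] | turn(tool) 0.003 then d [0.0001 0.014  0.0004]  no-turn d [0.     0.014  0.0004]
[ 0.5315302  -1.07196255 -2.1574009 ] [0.05541201 0.12055186 0.01422518]
[303 226]
```

View pics/s1.png

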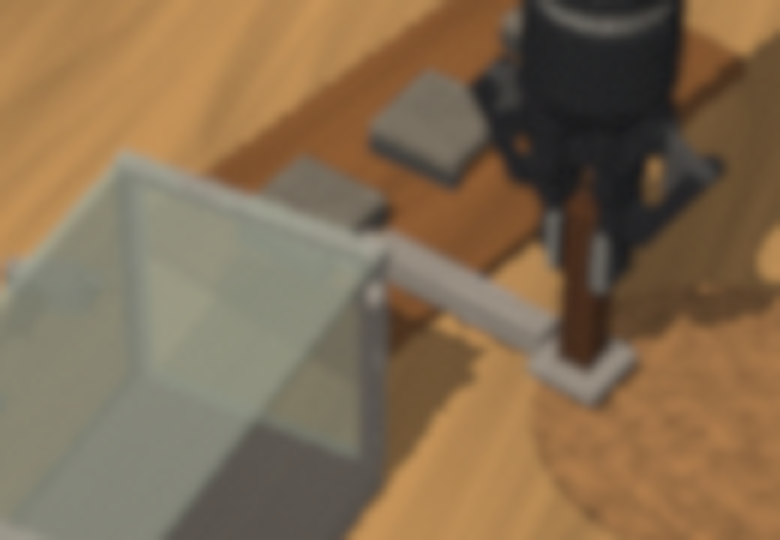

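The side view shows the neck running cleanly under stone 1, which sits at about (325,200), with no contact force. I'll seat it and lift.

```bash
python3 drive.py '0 .008 0 0 0;0 .005 0 0 0;0 .004 0 0 0;0 0 0 0 0;0 0 -.004 0 0;0 0 -.004 0 0;0 0 -.004 0 0;0 0 0 0 0'
python3 drive.py '0 0 -.02 0 0;0 0 -.025 0 0;0 0 -.025 0 0;0 0 0 0 0;0 0 0 0 0'
python3 - <<'E'
from h import *
o=observe(); print(o["position"],o["tcp_rot"],o["ft_force"])
f=cam("top"); print(stones(f),stones(f,.12))
h=o["tcp_rot"][2]-np.pi/2; print("exp",o["position"][:2]+.155*np.array([np.cos(h),np.sin(h)]))
f=cam("wrist");save(f,"w5.png")
E
```

```text
time: 11.38
position: [0.5243, -0.1064, 0.2734]
tcp_rot: [3.141, 0.0, 1.321]
ft_force: [-0.3, 0.4, -2.8]
grip_width: 0.22
grasp_force: 98.3
time: 12.0
position: [0.524, -0.1063, 0.3426]
tcp_rot: [-3.141, -0.0, 1.321]
ft_force: [-0.6, -0.3, -4.3]
grip_width: 0.222
grasp_force: 98.4
[ 0.52402034 -0.10628441  0.34256159] [-3.14092100e+00 -7.11933451e-05  1.32076740e+00] [-0.55880788 -0.26976364 -4.3009141 ]
[(0.6387, -0.2359, -12.3, 56, 56), (0.6025, -0.34, -25.7, 57, 56)] [(0.6298, -0.2242, -12.3, 53, 52), (0.5959, -0.3216, -25.7, 53, 52)]
exp [ 0.67420065 -0.14463637]
```

View pics/w5.png

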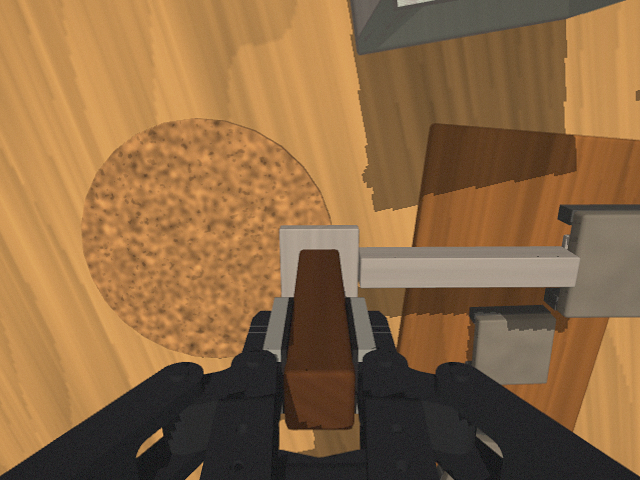

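The stone sits square on the blade against the heel at (565,262). Now I back out in front of the cabinet for the left slot.

```bash
python3 drive.py '0 -.02 0 0 0;0 -.045 0 0 0;0 -.045 0 0 0;0 -.045 0 0 0;0 0 0 -.08 0;0 0 0 -.085 0;0 0 0 0 0'
python3 - <<'E'
from h import *
S={k:CAB+k*np.array([-np.sin(CY),np.cos(CY)]) for k in(.07,0,-.07)};print(S)
go(*post_for(S[.07],CY,.125),.281,CY+np.pi/2)
E
```

```text
time: 12.98
position: [0.3737, -0.0679, 0.342]
tcp_rot: [-3.14, -0.0, 1.485]
ft_force: [-0.2, 1.5, -3.2]
grip_width: 0.222
grasp_force: 99.1
{0.07: array([0.65794284, 0.17074728]), 0: array([0.652, 0.101]), -0.07: array([0.64605716, 0.03125272])}
t13.0 pos [ 0.3737 -0.0679  0.342 ] rpy [-3.14  -0.     1.485] | turn(tool) -0.001 then d [ 0.2619 -0.0171  0.061 ]  no-turn d [ 0.2619 -0.0172  0.0611]
```

```bash
python3 drive.py '.02 -.0024 0 0 0;.04 -.0024 0 0 0;.04 -.0024 0 0 0;.042 -.0025 0 0 0;.04 -.0025 0 0 0;.04 -.0025 0 0 0;.025 -.0025 0 0 0;.015 0 0 0 0'
python3 drive.py '0 0 .02 0 0;0 0 .02 0 0;0 0 .021 0 0;0 0 0 0 0;0 0 0 0 0'
python3 - <<'E'
from h import *
S=CAB+.07*np.array([-np.sin(CY),np.cos(CY)])
go(*post_for(S,CY,0),.281,CY+np.pi/2)
w=cam("wrist");save(w,"w6.png")
f=cam("top");save(f,"t6.png",(175,145,375,295),4)
E
```

```text
time: 13.98
position: [0.3791, 0.1956, 0.3422]
tcp_rot: [-3.14, 0.001, 1.486]
ft_force: [-0.4, -0.2, -3.3]
grip_width: 0.22
grasp_force: 99.0
time: 14.6
position: [0.3797, 0.1944, 0.2826]
tcp_rot: [3.141, -0.0, 1.485]
ft_force: [0.2, 0.1, -3.2]
grip_width: 0.217
grasp_force: 99.0
t14.6 pos [0.3797 0.1944 0.2826] rpy [ 3.141 -0.     1.485] | turn(tool) -0.001 then d [0.     0.1243 0.0016]  no-turn d [1.000e-04 1.243e-01 1.700e-03]
```

View pics/t6.png

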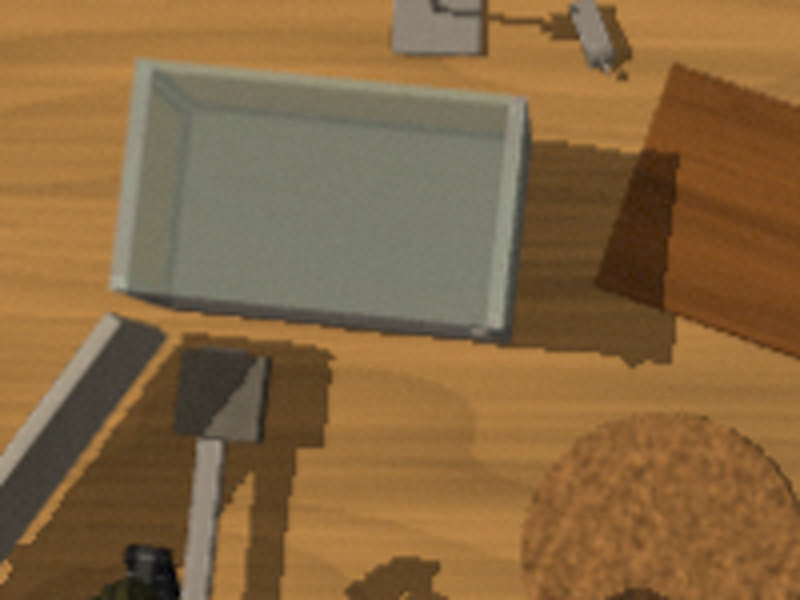

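The top crop shows the stone on the blade at about (175–270, 348–442), short of the opening. The door is clear at the left. I'll check its lateral position against the cabinet.

Run:
```python
from h import *
f=cam("top")
def loc(p): d=p-CAB; c,s=np.cos(CY),np.sin(CY); return np.c_[d[:,0]*c+d[:,1]*s,-d[:,0]*s+d[:,1]*c].round(4)
def P(pts,z): return plane(f,np.array(pts,float)/4+[175,145]-.37,z)
print("stone",loc(P([(180,348),(270,352),(262,442),(174,432)],.053)))
print("cab top",loc(P([(112,288),(506,341),(528,97),(139,60)],.16)))
print("floor",loc(P([(188,107),(502,133)],.02)))
```

```text
stone [[-0.0948  0.0964]
 [-0.0915  0.0378]
 [-0.15    0.0366]
 [-0.1494  0.0942]]
cab top [[-0.0669  0.119 ]
 [-0.0747 -0.1182]
 [ 0.072  -0.1162]
 [ 0.0712  0.1187]]
floor [[ 0.0677  0.1161]
 [ 0.0712 -0.0954]]
```

```bash
python3 drive.py '0 .02 0 0 0;0 .035 0 0 0;0 .035 0 0 0;0 .02 0 0 0;0 .014 0 0 0;0 0 0 0 0;0 0 .005 0 0;0 0 .004 0 0'
python3 drive.py '0 0 .003 0 0;0 0 .003 0 0;0 0 .0015 0 0;0 0 0 0 0;0 0 0 0 0'
python3 -c "
from h import *
o=observe();print(o['position'],o['ft_force'])"
```

```text
time: 15.75
position: [0.5019, 0.1841, 0.2723]
tcp_rot: [-3.141, 0.0, 1.486]
ft_force: [-0.8, -0.4, -2.9]
grip_width: 0.218
grasp_force: 99.1
time: 16.38
position: [0.5028, 0.184, 0.2654]
tcp_rot: [-3.142, 0.0, 1.486]
ft_force: [-0.3, -0.4, -2.3]
grip_width: 0.222
grasp_force: 99.2
[0.50278312 0.18397032 0.26541924] [-0.28724302 -0.37647182 -2.29766485]
```

```bash
python3 drive.py '0 -.01 0 0 0;0 -.02 0 0 0;0 -.03 0 0 0;0 -.03 0 0 0;0 -.03 0 0 0;0 -.01 0 0 0;0 0 -.04 0 0;0 0 -.02 0 0'
python3 - <<'E'
from h import *
f=cam("top");save(f,"t7.png",(175,145,475,295),2.6); s=[q for q in stones(f)]; print(s)
h=np.radians(-12.3); go(*post_for((.638,-.236),h,.07),.322,h+np.pi/2)
E
```

```text
time: 17.38
position: [0.3738, 0.1952, 0.3279]
tcp_rot: [3.138, -0.002, 1.486]
ft_force: [-0.6, -1.0, -2.1]
grip_width: 0.222
grasp_force: 99.3
[(0.6378, -0.2362, -12.3, 56, 54), (0.6019, -0.34, -23.9, 58, 56)]
t17.4 pos [0.3745 0.1955 0.3304] rpy [ 3.134e+00 -3.000e-03  1.486e+00] | turn(tool) 0.130 then d [-0.3654  0.1244  0.0084]  no-turn d [-0.3785  0.076   0.0077]
```

View pics/t7.png

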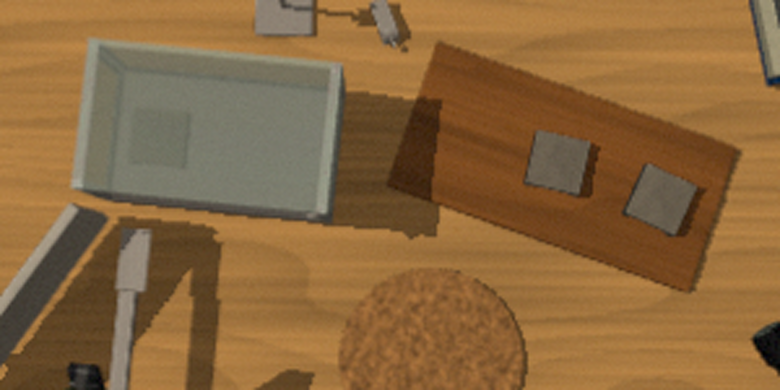

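Stone 1 stands inside on the left, at (130–188, 110–168), and the lifter is out. Next is stone 2.

```bash
python3 drive.py '-.025 0 0 0 0;-.05 0 0 0 0;-.055 0 0 0 0;-.055 0 0 0 0;-.055 0 0 0 0;-.055 0 0 0 0;-.05 0 0 0 0;-.0335 0 0 0 0'
python3 drive.py '0 .03 0 0 0;0 .03 0 0 0;0 .016 0 .13 0;0 0 0 0 0;0 0 0 0 0'
python3 - <<'E'
from h import *
f=cam("top");print(stones(f)); 
h=np.radians(-12.3); go(*post_for((.638,-.236),h,.07),.2607,h+np.pi/2)
E
```

```text
time: 18.42
position: [0.3406, -0.1844, 0.3252]
tcp_rot: [3.141, 0.001, 1.483]
ft_force: [0.4, 0.1, -2.1]
grip_width: 0.225
grasp_force: 99.2
time: 19.05
position: [0.4164, -0.1886, 0.3249]
tcp_rot: [-3.141, -0.0, 1.357]
ft_force: [-0.4, 0.7, -1.4]
grip_width: 0.218
grasp_force: 99.2
[(0.6379, -0.236, -12.3, 56, 54), (0.6022, -0.3398, -23.6, 57, 56)]
t19.1 pos [ 0.4163 -0.1885  0.325 ] rpy [-3.141 -0.     1.357] | turn(tool) 0.001 then d [0.0008 0.0017 0.0643]  no-turn d [0.0008 0.0017 0.0643]
```

```bash
python3 drive.py '0 0 .022 0 0;.0008 0.0017 .022 0 0;0 0 .015 0 0;0 0 .0053 0 0;0 0 0 0 0;0 0 0 0 0'
python3 drive.py '0 .015 0 0 0;0 .015 0 0 0;0 .015 0 0 0;0 .015 0 0 0;0 .008 0 0 0;0 .004 0 0 0;0 0 0 0 0;0 0 0 0 0'
python3 drive.py '0 0 -.004 0 0;0 0 -.004 0 0;0 0 -.004 0 0;0 0 0 0 0;0 0 -.02 0 0;0 0 -.025 0 0;0 0 -.02 0 0;0 0 0 0 0'
python3 - <<'E'
from h import *
f=cam("top");print(stones(f)); w=cam("wrist");save(w,"w8.png",None,.7)
E
```

```text
time: 19.85
position: [0.419, -0.1884, 0.262]
tcp_rot: [3.14, 0.001, 1.356]
ft_force: [0.3, 0.1, -2.4]
grip_width: 0.22
grasp_force: 99.4
time: 20.85
position: [0.4887, -0.2034, 0.2611]
tcp_rot: [-3.142, -0.0, 1.356]
ft_force: [-0.6, -0.3, -2.3]
grip_width: 0.222
grasp_force: 99.3
time: 21.85
position: [0.4896, -0.2038, 0.3403]
tcp_rot: [3.137, 0.001, 1.356]
ft_force: [0.1, 0.8, -2.8]
grip_width: 0.221
grasp_force: 99.1
[(0.6022, -0.3397, -23.9, 57, 56)]
```

View pics/w8.png

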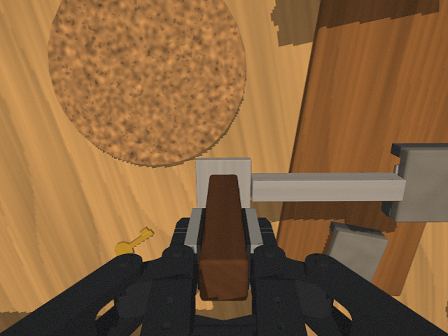

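Stone 2 is on the blade, square against the heel at (395,187). Now to the middle slot.

```bash
python3 drive.py '0 -.02 0 0 0;0 -.045 0 0 0;0 -.045 0 0 0;0 -.035 0 0 0;0 0 0 -.065 0;0 0 0 -.065 0;0 0 0 0 0'
python3 - <<'E'
from h import *
go(*post_for(CAB,CY,.125),.281,CY+np.pi/2)
E
```

```text
time: 22.82
position: [0.3469, -0.1724, 0.3368]
tcp_rot: [-3.14, -0.001, 1.485]
ft_force: [-1.1, 0.1, -3.0]
grip_width: 0.221
grasp_force: 99.5
t22.8 pos [ 0.3469 -0.1724  0.3368] rpy [-3.140e+00 -1.000e-03  1.485e+00] | turn(tool) -0.001 then d [0.2983 0.0008 0.0558]  no-turn d [0.2982 0.0006 0.0561]
```

```bash
python3 drive.py '.02 0 0 0 0;.045 0 0 0 0;.05 0 0 0 0;.05 0 0 0 0;.05 0 0 0 0;.045 0 0 0 0;.025 0 0 0 0;.013 0 0 0 0'
python3 drive.py '0 0 .02 0 0;0 0 .02 0 0;0 0 .016 0 0;0 0 0 0 0;0 0 0 0 0'
python3 - <<'E'
from h import *
go(*post_for(CAB,CY,0),.281,CY+np.pi/2)
E
```

```text
time: 23.82
position: [0.3724, 0.1255, 0.3373]
tcp_rot: [-3.14, 0.0, 1.487]
ft_force: [-0.2, -0.4, -2.9]
grip_width: 0.22
grasp_force: 99.5
time: 24.45
position: [0.373, 0.1242, 0.2827]
tcp_rot: [3.141, -0.0, 1.485]
ft_force: [0.0, -0.1, -2.9]
grip_width: 0.223
grasp_force: 99.4
t24.4 pos [0.373  0.1242 0.2827] rpy [ 3.141 -0.     1.485] | turn(tool) -0.001 then d [0.0006 0.1249 0.0017]  no-turn d [0.0007 0.1249 0.0019]
```

```bash
python3 drive.py '0 .02 0 0 0;0 .035 0 0 0;0 .035 0 0 0;0 .02 0 0 0;0 .014 0 0 0;0 0 0 0 0;0 0 .005 0 0;0 0 .004 0 0'
python3 drive.py '0 0 .003 0 0;0 0 .003 0 0;0 0 .0017 0 0;0 0 0 0 0;0 0 0 0 0'
python3 drive.py '0 -.01 0 0 0;0 -.02 0 0 0;0 -.03 0 0 0;0 -.03 0 0 0;0 -.03 0 0 0;0 -.01 0 0 0;0 0 -.04 0 0;0 0 -.02 0 0'
python3 - <<'E'
from h import *
f=cam("top");save(f,"t8.png",(175,145,475,295),2.6); s=stones(f); print(s)
h=np.radians(-24); go(*post_for((.6022,-.3398),h,.07),.322,h+np.pi/2)
E
```

```text
time: 25.45
position: [0.4954, 0.1139, 0.2725]
tcp_rot: [-3.141, 0.0, 1.486]
ft_force: [0.2, 0.2, -3.9]
grip_width: 0.219
grasp_force: 99.5
time: 26.08
position: [0.4962, 0.1138, 0.2654]
tcp_rot: [-3.142, 0.0, 1.486]
ft_force: [-0.6, 0.0, -2.6]
grip_width: 0.22
grasp_force: 99.7
time: 27.08
position: [0.3672, 0.1249, 0.3278]
tcp_rot: [3.137, -0.001, 1.486]
ft_force: [0.3, -0.3, -1.9]
grip_width: 0.225
grasp_force: 99.7
[(0.6021, -0.3399, -23.6, 57, 56)]
t27.1 pos [0.3679 0.1251 0.3304] rpy [ 3.134e+00 -2.000e-03  1.486e+00] | turn(tool) 0.334 then d [-0.3294  0.1781  0.0084]  no-turn d [-0.3696  0.0602  0.0081]
```

View pics/t8.png

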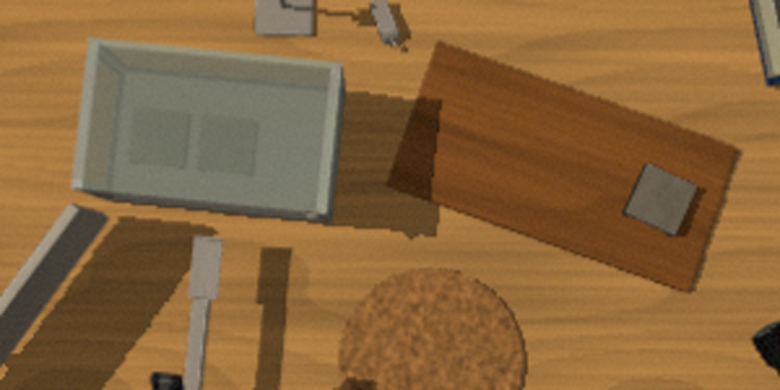

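Two stones stand side by side at (160,139) and (228,145), and the third is undisturbed at (661,199).

```bash
python3 drive.py '-.025 .002 0 0 0;-.05 0 0 0 0;-.055 0 0 0 0;-.055 0 0 0 0;-.055 0 0 0 0;-.055 0 0 0 0;-.045 0 0 0 0;-.0296 0 0 0 0'
python3 drive.py '0 .03 0 0 0;0 .03 0 0 0;0 0 0 .167 0;0 0 0 .167 0;0 0 0 0 0;0 0 0 0 0'
python3 - <<'E'
from h import *
f=cam("top");print(stones(f)); 
h=np.radians(-24); go(*post_for((.6022,-.3398),h,.07),.2607,h+np.pi/2)
E
```

```text
time: 28.12
position: [0.3368, -0.2458, 0.3251]
tcp_rot: [3.141, 0.0, 1.483]
ft_force: [0.3, 0.7, -1.7]
grip_width: 0.22
grasp_force: 99.6
time: 28.88
position: [0.397, -0.2488, 0.3251]
tcp_rot: [-3.141, -0.0, 1.154]
ft_force: [-0.2, -0.2, -3.1]
grip_width: 0.223
grasp_force: 99.7
[]
t28.9 pos [ 0.397  -0.2488  0.3252] rpy [-3.142  0.     1.153] | turn(tool) 0.002 then d [ 0.0003 -0.0005  0.0645]  no-turn d [ 0.0003 -0.0005  0.0645]
```

Run:
```python
from h import *
f=cam("top");w=cam("wrist"); a=f["frame"][130:330,320:520,::-1]; 
im=np.hstack([cv2.resize(a,(400,400)),cv2.resize(w["frame"][:,:,::-1],(400,300))[:, :] if 0 else cv2.copyMakeBorder(cv2.resize(w["frame"][:,:,::-1],(400,300)),0,100,0,0,0)])
cv2.imwrite("pics/c9.png",im); print(stones(w),stones(f,amin=100))
```

```text
[] []
```

View pics/c9.png

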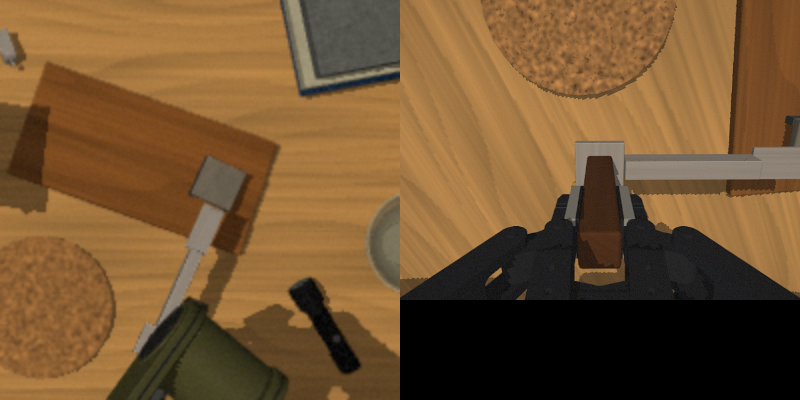

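Stone 3 hasn't moved; in the top-view half its centre is at (218,181), which is (429,220) in the full frame. The mask had merged it with the blade. Inserting now. That was the last allowed picture, so from here I'll check numerically.

```bash
python3 drive.py '0 0 .022 0 0;0 0 .022 0 0;0 0 .015 0 0;0 0 .0055 0 0;0 0 0 0 0;0 0 0 0 0'
python3 drive.py '0 .015 0 0 0;0 .015 0 0 0;0 .015 0 0 0;0 .015 0 0 0;0 .008 0 0 0;0 .004 0 0 0;0 0 0 0 0;0 0 0 0 0'
python3 drive.py '0 0 -.004 0 0;0 0 -.004 0 0;0 0 -.004 0 0;0 0 0 0 0;0 0 -.02 0 0;0 0 -.025 0 0;0 0 -.02 0 0;0 0 0 0 0'
python3 - <<'E'
from h import *
f=cam("top");o=observe();print(o["position"],o["ft_force"],o["wrist_torque"]);print(stones(f))
h=o["tcp_rot"][2]-np.pi/2
print("exp",o["position"][:2]+.155*np.array([np.cos(h),np.sin(h)]))
hsv=cv2.cvtColor(f["frame"],cv2.COLOR_RGB2HSV)
m=((hsv[...,1]<82)&(hsv[...,2]>35)).astype(np.uint8)
c=proj(f,[*(o["position"][:2]+.155*np.array([np.cos(h),np.sin(h)])),.11])[0];print(c)
# erode away the thin blade, keep the slab
e=cv2.morphologyEx(m,cv2.MORPH_OPEN,np.ones((15,15),np.uint8)); n,l,st,ce=cv2.connectedComponentsWithStats(e)
for i in range(1,n):
    if np.linalg.norm(ce[i]-c)<40: print(st[i],plane(f,[ce[i]],.11))
E
```

```text
time: 29.78
position: [0.3974, -0.249, 0.2618]
tcp_rot: [3.14, 0.0, 1.152]
ft_force: [-0.1, -0.8, -1.7]
grip_width: 0.223
grasp_force: 99.8
time: 30.78
position: [0.4626, -0.2778, 0.2608]
tcp_rot: [-3.141, -0.0, 1.152]
ft_force: [0.7, 1.2, -2.5]
grip_width: 0.221
grasp_force: 99.7
time: 31.78
position: [0.4635, -0.2784, 0.3411]
tcp_rot: [3.136, 0.001, 1.152]
ft_force: [-0.5, -0.1, -4.1]
grip_width: 0.218
grasp_force: 99.5
[ 0.46303556 -0.27810326  0.33923706] [ 1.02307153 -0.33529407 -3.15980735] [ 0.08448311  0.29083399 -0.00368157]
[]
exp [ 0.60463059 -0.34115759]
[435.28223092 218.33787972]
[427 208  19  22 406] [[ 0.6044643  -0.34285256]]
```

```bash
python3 drive.py '0 -.02 0 0 0;0 -.04 0 0 0;0 -.04 0 0 0;0 -.025 0 0 0;0 0 0 -.167 0;0 0 0 -.167 0;0 0 0 0 0;0 0 0 0 0'
python3 - <<'E'
from h import *
S=CAB-.07*np.array([-np.sin(CY),np.cos(CY)])
go(*post_for(S,CY,.125),.281,CY+np.pi/2)
E
```

```text
time: 32.83
position: [0.3485, -0.227, 0.3372]
tcp_rot: [-3.14, -0.001, 1.484]
ft_force: [0.2, -0.5, -2.9]
grip_width: 0.219
grasp_force: 99.5
t32.8 pos [ 0.3485 -0.227   0.3372] rpy [-3.140e+00 -1.000e-03  1.484e+00] | turn(tool) -0.002 then d [ 0.2826 -0.0055  0.0562]  no-turn d [ 0.2825 -0.006   0.0564]
```

```bash
python3 drive.py '.02 -.006 0 0 0;.045 0 0 0 0;.045 0 0 0 0;.05 0 0 0 0;.045 0 0 0 0;.042 0 0 0 0;.025 0 0 0 0;.0105 0 0 -.002 0'
python3 drive.py '0 0 .02 0 0;0 0 .02 0 0;0 0 .016 0 0;0 0 0 0 0;0 0 0 0 0'
python3 - <<'E'
from h import *
S=CAB-.07*np.array([-np.sin(CY),np.cos(CY)])
go(*post_for(S,CY,0),.281,CY+np.pi/2)
f=cam("top");hsv=cv2.cvtColor(f["frame"],cv2.COLOR_RGB2HSV)
# right wall position and stone's lateral place, along the front
def L(p): d=p-CAB; c,s=np.cos(CY),np.sin(CY); return np.c_[d[:,0]*c+d[:,1]*s,-d[:,0]*s+d[:,1]*c].round(4)
m=((hsv[...,1]<82)&(hsv[...,2]>35)).astype(np.uint8)
e=cv2.morphologyEx(m,cv2.MORPH_OPEN,np.ones((13,13),np.uint8)); n,l,st,ce=cv2.connectedComponentsWithStats(e)
for i in range(1,n): 
    q=L(plane(f,[ce[i]],.053))[0]
    if abs(q[0])<.2 and abs(q[1])<.15: print(st[i],q)
E
```

```text
time: 33.83
position: [0.3666, 0.056, 0.3377]
tcp_rot: [-3.141, 0.0, 1.489]
ft_force: [0.4, -0.9, -3.1]
grip_width: 0.22
grasp_force: 99.6
time: 34.45
position: [0.367, 0.0547, 0.2826]
tcp_rot: [3.141, -0.0, 1.487]
ft_force: [-0.2, 0.1, -2.8]
grip_width: 0.22
grasp_force: 99.6
t34.5 pos [0.367  0.0547 0.2826] rpy [ 3.141 -0.     1.487] | turn(tool) 0.001 then d [0.0004 0.125  0.0016]  no-turn d [0.0002 0.125  0.0017]
[274 137  21  21 441] [ 0.1428 -0.0467]
[ 204  161  103   69 6083] [0.0102 0.014 ]
[274 239  21  22 438] [-0.1237 -0.0747]
```

```bash
python3 drive.py '.003 .02 0 0 0;0 .035 0 0 0;0 .035 0 0 0;0 .02 0 0 0;0 .014 0 0 0;0 0 0 0 0;0 0 .005 0 0;0 0 .004 0 0'
python3 drive.py '0 0 .003 0 0;0 0 .003 0 0;0 0 .0017 0 0;0 0 0 0 0;0 0 0 0 0'
python3 drive.py '0 -.01 0 0 0;0 -.02 0 0 0;0 -.03 0 0 0;0 -.03 0 0 0;0 -.03 0 0 0;0 -.01 0 0 0;0 0 -.04 0 0;0 0 -.02 0 0'
python3 - <<'E'
from h import *
f=cam("top"); hsv=cv2.cvtColor(f["frame"],cv2.COLOR_RGB2HSV).astype(int)
g=cv2.cvtColor(f["frame"],cv2.COLOR_RGB2GRAY)
C=np.array([[.06,.0],[.0,.0],[-.06,0],[.0,0.07],[0,-.07],[0,.035],[0,-.035],[.0,.1],[0,-.103]])
R=np.array([[np.cos(CY),-np.sin(CY)],[np.sin(CY),np.cos(CY)]])
ys=np.arange(-.108,.109,.003)
for lx in(-.015,.015):
    q=proj(f,np.c_[(CAB+np.c_[0*ys+lx,ys]@R.T),0*ys+.042]); print([int(cv2.getRectSubPix(g,(1,3),tuple(map(float,p))).mean()) for p in q])
o=observe(); print(o["ft_force"])
# trivet/lifter target: mid at trivet centre, original heading
h=-1.668; T=np.array([.434,-.113]); p=T-.083*np.array([np.cos(h),np.sin(h)]); print(p); go(*p,.30,h+np.pi/2)
E
```

```text
time: 35.5
position: [0.4897, 0.0477, 0.2723]
tcp_rot: [-3.141, 0.0, 1.488]
ft_force: [-0.1, -0.1, -2.8]
grip_width: 0.221
grasp_force: 99.6
time: 36.12
position: [0.4905, 0.0476, 0.2653]
tcp_rot: [3.142, -0.0, 1.488]
ft_force: [0.3, -0.2, -2.3]
grip_width: 0.217
grasp_force: 99.7
time: 37.12
position: [0.3614, 0.0584, 0.3276]
tcp_rot: [3.137, -0.0, 1.488]
ft_force: [0.5, 0.6, -1.6]
grip_width: 0.218
grasp_force: 99.8
[137, 144, 142, 131, 109, 111, 111, 110, 110, 111, 111, 111, 111, 111, 111, 110, 112, 112, 112, 113, 111, 112, 114, 120, 119, 113, 108, 112, 110, 109, 109, 111, 111, 112, 111, 111, 111, 112, 112, 110, 110, 111, 113, 112, 112, 116, 119, 118, 110, 106, 108, 110, 110, 111, 111, 111, 111, 111, 111, 111, 111, 111, 111, 111, 111, 111, 112, 112, 116, 120, 121, 119, 113]
[134, 145, 143, 128, 106, 109, 109, 110, 111, 109, 109, 111, 109, 110, 109, 110, 111, 111, 111, 111, 110, 112, 115, 119, 119, 113, 104, 110, 110, 109, 110, 109, 111, 110, 110, 110, 109, 110, 111, 111, 112, 110, 111, 110, 112, 116, 117, 118, 111, 106, 109, 110, 110, 109, 109, 110, 108, 111, 110, 109, 110, 110, 112, 110, 112, 112, 110, 112, 116, 118, 120, 118, 112]
[ 0.73701062 -0.13699386  0.20335034]
[ 0.44205521 -0.03039181]
t37.2 pos [0.3622 0.0584 0.3301] rpy [ 3.134e+00 -1.000e-03  1.488e+00] | turn(tool) 1.585 then d [0.0881 0.0806 0.0301]  no-turn d [-0.0819  0.0867  0.0308]
```

All three stones show in the profile as 57 mm slabs with gaps between them. Now I'll turn the lifter back over the trivet.

```bash
python3 drive.py '0 0 0 .1 0;0 0 0 .17 0;0 0 0 .17 0;0 0 0 .17 0;0 0 0 .17 0;0 0 0 .17 0;0 0 0 .17 0;0 0 0 .17 0'
python3 drive.py '0 0 0 .17 0;0 0 0 .125 0;.044 .04 0 0 0;.044 .0406 .005 0 0;0 0 0 0 0;0 0 0 0 0'
python3 - <<'E'
from h import *
from scipy.optimize import least_squares
f=cam("top"); hsv=cv2.cvtColor(f["frame"],cv2.COLOR_RGB2HSV)
go(.4421,-.0304,.2502,-.097)
g=cv2.cvtColor(f["frame"],cv2.COLOR_RGB2GRAY); R=np.array([[np.cos(CY),-np.sin(CY)],[np.sin(CY),np.cos(CY)]]); xs=np.arange(-.07,.066,.003)
for ly in(-.07,-.003,.064):
    q=proj(f,np.c_[(CAB+np.c_[xs,0*xs+ly]@R.T),0*xs+.042]); print([int(cv2.getRectSubPix(g,(3,1),tuple(map(float,p))).mean()) for p in q])
E
```

```text
time: 38.17
position: [0.3611, 0.0583, 0.3248]
tcp_rot: [-3.142, -0.0, 0.192]
ft_force: [0.6, -0.1, -1.5]
grip_width: 0.224
grasp_force: 99.7
time: 38.92
position: [0.4407, -0.0306, 0.3194]
tcp_rot: [-3.141, 0.002, -0.098]
ft_force: [-0.2, -0.1, -2.5]
grip_width: 0.218
grasp_force: 99.7
t39.0 pos [ 0.4404 -0.0301  0.3196] rpy [-3.141e+00  1.000e-03 -9.700e-02] | turn(tool) -0.000 then d [0.0017 0.0001 0.0694]  no-turn d [0.0018 0.0001 0.0694]
[73, 71, 81, 98, 119, 122, 123, 123, 123, 122, 122, 122, 121, 120, 112, 113, 113, 112, 111, 112, 113, 113, 111, 109, 111, 111, 111, 110, 110, 111, 111, 112, 115, 120, 122, 121, 120, 120, 120, 120, 120, 120, 120, 119, 117, 108]
[79, 73, 78, 95, 121, 122, 121, 121, 121, 120, 121, 121, 121, 119, 114, 111, 113, 112, 112, 112, 112, 111, 111, 110, 112, 111, 111, 111, 112, 112, 112, 111, 113, 119, 119, 119, 120, 120, 120, 119, 119, 120, 118, 120, 114, 108]
[100, 70, 78, 93, 118, 121, 122, 122, 122, 122, 123, 121, 121, 120, 115, 112, 113, 113, 114, 113, 113, 111, 111, 112, 112, 112, 111, 111, 112, 112, 111, 112, 115, 119, 119, 120, 120, 120, 120, 120, 120, 119, 119, 119, 116, 107]
```

```bash
python3 drive.py '.0017 0 .03 0 0;0 0 .025 0 0;0 0 .01 0 0;0 0 .0035 0 0;0 0 0 0 0;0 0 0 0 0'
python3 drive.py '0 0 .001 0 0;0 0 0 0 0'
```

```text
time: 39.72
position: [0.4428, -0.0306, 0.2528]
tcp_rot: [3.141, -0.002, -0.097]
ft_force: [0.0, -0.1, -1.7]
grip_width: 0.22
grasp_force: 99.7
time: 39.98
position: [0.4425, -0.0306, 0.2509]
tcp_rot: [3.142, -0.0, -0.097]
ft_force: [0.1, 0.9, -2.6]
grip_width: 0.216
grasp_force: 99.7
```

```bash
python3 drive.py '0 0 .001 0 0;0 0 0 0 0'; python3 drive.py '0 0 .001 0 0;0 0 0 0 0'
```

```text
time: 40.22
position: [0.4426, -0.0306, 0.2501]
tcp_rot: [3.142, -0.0, -0.097]
ft_force: [-0.3, 0.1, 1.1]
grip_width: 0.223
grasp_force: 100.2
time: 40.48
position: [0.4428, -0.0306, 0.2501]
tcp_rot: [3.142, -0.0, -0.097]
ft_force: [-4.1, 1.0, 7.2]
grip_width: 0.222
grasp_force: 101.1
```

```bash
python3 drive.py '0 0 -.001 0 0;0 0 0 0 .3;0 0 0 0 .6;0 0 0 0 .8;0 0 0 0 .8;0 0 -.03 0 .8;0 0 -.04 0 .8;0 0 -.05 0 .8'
python3 drive.py '0 0 -.05 0 .8;-.05 0 0 0 .8;-.05 0 0 0 .3;0 0 0 0 0;0 0 0 0 0'
python3 - <<'E'
from h import *
from scipy.optimize import least_squares
f=cam("top"); hsv=cv2.cvtColor(f["frame"],cv2.COLOR_RGB2HSV)
print(observe()["position"],observe()["ft_force"])
# steel mask on the trivet
m=((hsv[...,1]<90)&(hsv[...,2]>60)).astype(np.uint8); m[:245]=0;m[340:]=0;m[:,:290]=0;m[:,400:]=0
n,l,st,ce=cv2.connectedComponentsWithStats(m)
for i in range(1,n):
    if st[i,4]>40:
        w=plane(f,np.argwhere(l==i)[:,::-1],.016)*1000; print(st[i],cv2.minAreaRect(w.astype(np.float32)))
E
```

```text
time: 41.48
position: [0.4419, -0.0305, 0.3699]
tcp_rot: [-3.141, 0.002, -0.097]
ft_force: [1.2, -0.6, -0.1]
grip_width: 0.8
grasp_force: 0.0
time: 42.1
position: [0.3429, -0.0209, 0.42]
tcp_rot: [3.141, -0.001, -0.097]
ft_force: [-0.1, 0.3, 0.1]
grip_width: 0.161
grasp_force: 0.0
[ 0.34332565 -0.02094572  0.41983792] [-0.16028986 -0.38622215  0.60894381]
[302 273  78  21 631] ((433.1274108886719, -112.4156723022461), (205.83120727539062, 39.143131256103516), 84.63726806640625)
```

The lifter lies centred at (0.433, -0.112) against the trivet's (0.434, -0.113). Now I plan the door-closing arc.

```bash
cat > arc.py <<'E'
from h import *
H=np.array([.5806,.2257]); 
def W(deg,s=.016,r=.15):
    p=np.radians(deg); return H+r*np.array([-np.sin(p),-np.cos(p)])-s*np.array([np.cos(p),-np.sin(p)])
E
python3 - <<'E'
from arc import *
go(*W(123,.05),.42,-.097); go(*W(123,.05),.278,-.097)
R=Ro.from_euler('xyz',[np.pi,0,-.097]); prev=W(123,.05)
for a in list(np.arange(115,4,-10))+[5]:
    q=W(a); print(a,q.round(3),R.inv().apply([*(q-prev),0]).round(4)[:2]); prev=q
E
```

```text
t42.1 pos [ 0.3433 -0.0209  0.4198] rpy [-3.142 -0.    -0.097] | turn(tool) -0.000 then d [ 1.022e-01 -3.820e-01 -2.000e-04]  no-turn d [ 1.021e-01 -3.820e-01 -1.000e-04]
t42.1 pos [ 0.3433 -0.0209  0.4198] rpy [-3.142 -0.    -0.097] | turn(tool) -0.000 then d [ 0.1022 -0.382   0.1418]  no-turn d [ 0.1021 -0.382   0.1419]
115 [0.451 0.304] [-0.026   0.0485]
105 [0.44 0.28] [-0.0092  0.0246]
95 [0.433 0.255] [-0.0048  0.0259]
85 [0.43  0.229] [-0.0002  0.0263]
75 [0.432 0.202] [0.0043 0.0259]
65 [0.438 0.177] [0.0088 0.0248]
55 [0.449 0.153] [0.0129 0.0229]
45 [0.463 0.131] [0.0167 0.0203]
35 [0.481 0.112] [0.02   0.0171]
25 [0.503 0.097] [0.0226 0.0134]
15 [0.526 0.085] [0.0246 0.0092]
5 [0.552 0.078] [0.0259 0.0048]
5 [0.552 0.078] [0. 0.]
```

```bash
python3 drive.py '.0128 -.0477 0 0 0;.0128 -.0477 0 0 0;.0128 -.0477 0 0 0;.0128 -.0477 0 0 0;.0128 -.0477 0 0 0;.0128 -.0477 0 0 0;.0128 -.0477 0 0 0;.0126 -.0481 0 0 0'
python3 drive.py '0 0 0 0 0;0 0 .05 0 0;0 0 .05 0 0;0 0 .042 0 0;0 0 0 0 0'
python3 drive.py '-.013 .0243 0 0 0;-.013 .0242 0 0 0;-.0092 .0246 0 0 0;-.0048 .0259 0 0 0;-.0002 .0263 0 0 0;.0043 .0259 0 0 0;.0088 .0248 0 0 0;.0129 .0229 0 0 0'
python3 drive.py '.0167 .0203 0 0 0;.02 .0171 0 0 0;.0113 .0067 0 0 0;.0113 .0067 0 0 0;.0123 .0046 0 0 0;.0123 .0046 0 0 0;0 0 0 0 0'
```

```text
time: 43.15
position: [0.4832, 0.352, 0.418]
tcp_rot: [3.14, 0.002, -0.097]
ft_force: [0.7, -0.9, -0.0]
grip_width: 0.002
grasp_force: 0.0
time: 43.78
position: [0.4807, 0.3483, 0.2728]
tcp_rot: [3.136, 0.008, -0.098]
ft_force: [0.4, -0.9, -0.7]
grip_width: -0.001
grasp_force: 0.0
time: 44.78
position: [0.4492, 0.1521, 0.2805]
tcp_rot: [-3.14, -0.004, -0.097]
ft_force: [-0.3, 0.9, 0.6]
grip_width: 0.001
grasp_force: 0.0
time: 45.65
position: [0.5267, 0.0848, 0.2777]
tcp_rot: [3.142, -0.0, -0.098]
ft_force: [-0.4, -0.2, 0.2]
grip_width: -0.0
grasp_force: 0.0
```

```bash
python3 -c "
from arc import *
go(*W(5),.278,-.097)"
```

```text
t45.6 pos [0.5267 0.0848 0.2777] rpy [ 3.142 -0.    -0.098] | turn(tool) -0.001 then d [ 0.0255  0.0047 -0.0003]  no-turn d [ 0.0255  0.0047 -0.0002]
```

```bash
python3 drive.py '.006 .0012 0 0 0;.006 .0012 0 0 0;0 0 0 0 0'; python3 drive.py '.004 .001 0 0 0;0 0 0 0 0'; python3 drive.py '.004 .001 0 0 0;0 0 0 0 0'; python3 drive.py '.004 0 0 0 0;0 0 0 0 0'; python3 drive.py '.003 0 0 0 0;0 0 0 0 0'
```

```text
time: 46.02
position: [0.5379, 0.0814, 0.2778]
tcp_rot: [-3.142, -0.0, -0.097]
ft_force: [0.3, -0.3, 0.1]
grip_width: 0.001
grasp_force: 0.0
time: 46.28
position: [0.5415, 0.08, 0.2776]
tcp_rot: [3.142, 0.0, -0.097]
ft_force: [-0.0, 0.9, -0.6]
grip_width: 0.0
grasp_force: 0.0
time: 46.52
position: [0.5453, 0.0787, 0.2775]
tcp_rot: [3.142, 0.0, -0.097]
ft_force: [-0.7, 1.0, -0.5]
grip_width: 0.0
grasp_force: 0.0
time: 46.78
position: [0.5497, 0.0782, 0.278]
tcp_rot: [3.142, -0.001, -0.097]
ft_force: [-0.3, 0.3, 0.4]
grip_width: -0.0
grasp_force: 0.0
time: 47.02
position: [0.5527, 0.0779, 0.278]
tcp_rot: [-3.142, -0.001, -0.097]
ft_force: [0.3, -0.3, -0.1]
grip_width: -0.002
grasp_force: 0.0
```

```bash
python3 drive.py '.003 0 0 0 0;0 0 0 0 0'; python3 drive.py '.003 0 0 0 0;0 0 0 0 0'; python3 drive.py '.002 0 0 0 0;0 0 0 0 0'
python3 - <<'E'
from arc import *
f=cam("side"); g=cv2.cvtColor(f["frame"],cv2.COLOR_RGB2GRAY).astype(int)
# where is the steel door's panel? print its brightest vertical lines: profile along predicted closed/open top edge
save(f,"s9.png")
b=cv2.imread("pics/side0.png"); d=np.abs(f["frame"][:,:,::-1].astype(int)-b).sum(2)
for r in(.06,.20):
  for th in(0,4,8,12,20,30):
    p=np.radians(th+5); q=np.array([*(H+r*np.array([-np.sin(p),-np.cos(p)])),.14]); u=proj(f,q)[0]; print(r,th,u.round(),f["frame"][int(round(u[1])),int(round(u[0]))])
E
```

```text
time: 47.28
position: [0.5552, 0.0778, 0.2775]
tcp_rot: [3.142, 0.001, -0.097]
ft_force: [-4.0, 1.1, 2.2]
grip_width: 0.003
grasp_force: 0.0
time: 47.52
position: [0.5564, 0.0781, 0.2764]
tcp_rot: [-3.141, 0.009, -0.096]
ft_force: [-13.2, 3.3, 3.8]
grip_width: -0.001
grasp_force: 0.0
time: 47.78
position: [0.5573, 0.0781, 0.2764]
tcp_rot: [3.141, 0.015, -0.095]
ft_force: [-21.8, 3.0, 10.7]
grip_width: 0.001
grasp_force: 0.0
0.06 0 [289. 280.] [92 87 79]
0.06 4 [290. 281.] [92 87 79]
0.06 8 [291. 282.] [92 87 79]
0.06 12 [293. 282.] [92 87 79]
0.06 20 [295. 284.] [92 87 79]
0.06 30 [297. 287.] [92 87 80]
0.2 0 [315. 246.] [26 27 29]
0.2 4 [319. 248.] [26 26 27]
0.2 8 [323. 250.] [95 87 78]
0.2 12 [328. 253.] [90 83 76]
0.2 20 [335. 258.] [102  78  49]
0.2 30 [344. 265.] [135  96  60]
```

Contact starts 2 mm before the shut position and the force climbs to 22 N, well past the catch. I'll back off and measure the door edge from above.

```bash
python3 drive.py '-.02 0 0 0 0;-.03 0 0 0 0;-.03 0 -.03 0 0;0 0 -.06 0 0;-.04 -.02 -.05 0 0;-.02 -.05 0 0 0;0 -.05 0 0 0;0 0 0 0 0'
python3 - <<'E'
from arc import *
f=cam("top"); g=cv2.cvtColor(f["frame"],cv2.COLOR_RGB2GRAY); hsv=cv2.cvtColor(f["frame"],cv2.COLOR_RGB2HSV)
R=np.array([[np.cos(CY),-np.sin(CY)],[np.sin(CY),np.cos(CY)]]); xs=np.arange(-.13,-.05,.002)
for ly in(.10,.05,0,-.05,-.1):
    q=proj(f,np.c_[(CAB+np.c_[xs,0*xs+ly]@R.T),0*xs+.16]); s=[int(hsv[int(round(p[1])),int(round(p[0])),1]) for p in q]
    print(ly,s)
print(observe()["position"])
E
```

```text
time: 48.82
position: [0.435, 0.2109, 0.4148]
tcp_rot: [-3.141, -0.002, -0.093]
ft_force: [-0.5, -0.1, 0.2]
grip_width: -0.0
grasp_force: 0.0
0.1 [159, 159, 155, 159, 158, 158, 154, 153, 156, 156, 158, 161, 153, 159, 152, 155, 153, 153, 160, 156, 156, 157, 151, 151, 65, 50, 48, 46, 49, 49, 51, 40, 29, 35, 45, 45, 54, 56, 53, 56]
0.05 [158, 159, 160, 150, 150, 160, 155, 157, 161, 157, 157, 158, 159, 160, 158, 158, 157, 157, 156, 156, 158, 160, 65, 65, 48, 48, 49, 49, 47, 47, 47, 41, 34, 30, 31, 30, 33, 33, 29, 27]
0 [158, 156, 156, 156, 155, 158, 158, 155, 154, 159, 159, 158, 160, 155, 160, 158, 158, 154, 162, 156, 158, 135, 135, 57, 55, 47, 47, 48, 48, 48, 50, 37, 33, 33, 33, 29, 36, 35, 26, 29]
-0.05 [159, 159, 155, 155, 159, 157, 157, 153, 155, 155, 159, 154, 157, 154, 158, 158, 156, 151, 157, 156, 156, 156, 133, 53, 43, 51, 46, 50, 46, 47, 46, 29, 31, 31, 34, 35, 35, 31, 32, 32]
-0.1 [159, 154, 154, 156, 163, 155, 156, 154, 154, 157, 160, 157, 152, 158, 158, 161, 162, 160, 157, 161, 161, 156, 115, 55, 48, 52, 52, 50, 50, 55, 50, 33, 35, 35, 32, 27, 31, 32, 30, 30]
[0.43510624 0.20969445 0.41449788]
```

The door's outer edge lies flush along the whole front, 84–86 mm ahead of the cabinet centre, with a constant seam, so it is shut and held. I'm handing in.

```bash
python3 drive.py '0 0 0 0 0;0 0 0 0 0;0 0 0 0 0;0 0 0 0 0' && python3 -c "
from workcell import ctrl, cams, observe
print(ctrl.finish_job())"
```

```text
time: 49.38
position: [0.4353, 0.2081, 0.4143]
tcp_rot: [-3.142, -0.0, -0.098]
ft_force: [0.5, 0.3, 0.3]
grip_width: -0.002
grasp_force: 0.0
the job is handed in; nothing more can be done
None
```

The job is handed in at 49 s: all three stones are inside the cabinet side by side, the lifter is flat on the trivet's middle and the door is shut; the placing of stone 3 and everything after it was checked by camera measurements and force only, as the 14 pictures were used up, and the hand-in gave no verdict.

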